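Hang the skimmer on the free hook of the rotary utensil rack

ROBOT

A 6-joint arm with a two-finger parallel gripper is mounted at the origin on the work surface. World frame = base frame: x ahead of the robot, y to its left, z up, the work surface at z = 0. Lengths are in m, angles in rad, forces in N, time in s.
With the tool pointing down it reaches from about 0.25 to 0.725 m from the base axis. Payload 9.7 kg.
Tool frame: the origin (TCP) lies between the finger pads; the fingertips stand 11 mm ahead of it and the grasp point (between the pads) lies 8 mm behind it; z points along the fingers, y is the line along which they close (so a half turn about z gives the same grasp; the last joint's range is limited). The gripper opens to 85 mm and grips with 20 to 120 N. Pads are 22 mm wide; open, the fingers measure 114 mm over their backs; the gripper's body (76 mm by 85 mm) begins 54 mm behind the grasp point. The pads swing forward as they close: fully open they stand 13 mm farther back than shut.
Start: joints at [-1.281, 0.087, 0.176, 1.66, 0, 1.571], TCP at [0.157, -0.527, 0.242] pointing down, gripper open.
Joint ranges: [-3.13, 3.13], [-0.85, 1.81], [-1.15, 1.24], [-2.2, 2.28], [-1.44, 1.52], [-3.14, 3.14]. Speed limits (rad/s): [2.22, 2.22, 2.57, 3.14, 3.14, 3.14].

INTERFACE

Orientations are given as a unit quaternion [w, x, y, z].
In Python, from workcell import robot gives the robot as it stands.
- The arm moves only by the shell command python3 jog.py 'ROWS' [FORCE]. ROWS is a JSON list of rows, 1 to 10 of them, each of 7 numbers: a rotation vector rx, ry, rz in rad, then dx, dy, dz in m, then the finger opening in m; each row shifts and turns the commanded pose from where the row before left it, along the tool's axes as they then stand; what a row does not reach is not made up. A row lasts 1/10 s, in which the tool goes at most 0.05 m and 0.15 rad, less where a joint would pass 70% of its speed; a pose out of reach is approached as far as the arm can. The fingers move at their own pace and stop on an object; FORCE is the grip in N (left out, the last holds). Time passes only in rows, so rows that do not move let the fingers close. It prints the time, the measured TCP pose, the force, the opening and the grip force at its end.
- robot.state(): the state, without advancing time (a new reading comes with each control period).
- robot.snapshot(name): name is "scene" or "top" or "wrist"; returns a dict with "frame" (480x640x3 uint8, blue, green, red), "fovy" (degrees; the focal length in pixels is half the picture's height over the tangent of half this angle, whatever the lens; pixels are square), "cx", "cy" (the principal point, pixels), "extrinsics" (4x4, takes a point from camera to world coordinates). Camera axes: x right, y down, z forward; pixel columns grow to the right and rows downward; lengths in m; the calibration is good to about 2 mm. A picture is of the moment at which its call begins. There is no depth.
- robot.finish_job(): hands the job in; it is judged then, once.
The state is a dict: "time": time; "joint_pos": joint angles; "qvel": joint speeds; "joint_efforts": joint torques, N m; "tcp_pos": TCP position; "tcp_rot": TCP orientation; "contact_force": force on the tool from outside, world axes, zero at the start; "wrist_torque": the same for the moment, N m; "gripper_width": finger opening in m; "grasp_force": force on a finger pad.
Only numpy, scipy, OpenCV 4.12 (cv2) and the standard library are available. Lean on these libraries where they do the work, as an engineer would, in place of code of your own. Each camera call takes 0.05 s, during which the arm holds its last target. There are 200 camera calls.

TASK

First turn the rotary utensil rack until its one empty hook stands squarely over the drip tray on the rack's base, leaving the skimmer lying on the cutting board meanwhile. Then take the skimmer from the board and hang it by its loop on that hook, so that it hangs free, loop up, over the tray, and let it come almost to rest. Do not push about or knock over the sauce bottle, the pepper mill, the cup or the little dish.

Things in the scene. Friction and masses are not known exactly. Their poses are not given: they have to be found in the camera images.
- rack_base: Fixed dark steel foot of the rack: a disc 170 mm across and 8 mm thick with an upright post, standing on the work surface. Origin: on the work surface, on the rack's vertical turning axis; z up. The foot's -x side carries the drip tray. The rack's place and yaw vary.
- tray (a point): Centre of the drip tray's inner floor: an open aluminium tray 105 mm (radial) x 90 mm, rim 22 mm above the work surface, on the foot, 95 mm from the axis.
- rack (a joint): Turn of the rack's head about its vertical axis, rad, growing anticlockwise seen from above. 0 (or any whole turn) = empty hook exactly over the tray. It can go round either way, with no stop within a turn, against 0.15 N m of friction (about 4 N at the knob), and stays where it is left.
- free_hook (a point): Elbow of the empty hook, on its centreline. A hook is an 8 mm dark steel bar: level from the post at 230 mm height, 52 mm from the axis it drops to a level 35 mm seat (centreline at 210 mm) ending at this elbow, 95 mm from the axis, then goes straight up 30 mm (round tip at 244 mm). Five hooks, 72 degrees apart; the other four carry a ladle, turner, fork and whisk, fixed to the head.
- turn_knob (a point): Top centre of the upright wooden crank knob that turns the head: 18 mm across, 43 mm tall, top 299 mm above the work surface, 40 mm from the axis, across the axis from the empty hook, on a flat steel arm (top at 256 mm). It has no bearing of its own; pinch it from above and lead it round the axis.
- board: White plastic cutting board, 280 x 340 x 15 mm, fixed on the work surface, place varies. Origin: centre of its underside.
- skimmer: Flat skimmer 178 mm long, 90 g, on the board. Wooden handle 12 mm wide, 10 mm high, from x = -33 to +50 mm; beyond it a steel wire loop, 31 mm inner, 41 mm outer diameter, 5 mm thick, centre x = +68 mm; at the other end a flat perforated disc 60 mm across, 4 mm thick, centre x = -60 mm. Origin: underside, handle's midline, near the centre of mass; x to the loop, z up.
- loop (a point): Centre of the skimmer's loop, 2.5 mm above its underside. Let go over the hook, the skimmer tips down and swings in the hook's seat for a few seconds.
- dish: Bystander: small blue bowl, 68 mm across, 30 mm high, on the board. Origin: centre of underside.
- sauce_bottle: Bystander: amber bottle with a red cap, 56 mm across, 160 mm high. Origin: centre of underside.
- mill: Bystander: wooden pepper mill, 52 mm across, 112 mm high. Origin: centre of underside.
- cup: Bystander: white cup, 72 mm across, 75 mm high. Origin: centre of underside.

How it is judged:
By the outcome, as a careful person would: the job done as asked, in the order asked, and still so for the second after the job is handed in, with the robot touching nothing.
It also fails if it takes over 64 s, if anything falls off the work surface, if the arm or the gripper's body presses on something with over 40 N, if the wrist force passes 120 N, or if a joint passes its speed limit or range.

## Working session

There is one attempt and no reset: what is moved stays moved. The work goes in short steps, Python scripts to look and compute and a shell command to move; the robot and the scene stay as the last step left them, time stands still between calls to the robot, and variables do not carry over. Pictures are saved under pics/ and viewed, at most 10 in all, crops included, and the job is handed in when it is done.

```bash
ls; mkdir -p pics
python3 - <<'E'
from workcell import robot
import cv2,json
print(robot.state())
for n in ("scene","top"):
    s=robot.snapshot(n); cv2.imwrite(f"pics/{n}0.png",s["frame"]); print(n,s["fovy"],s["cx"],s["cy"],s["extrinsics"])
E
```

```text
jog.py
pics
workcell.py
{'time': 0.0, 'joint_pos': array([-1.28098153e+00,  8.74960396e-02,  1.75145168e-01,  1.65980052e+00,
        2.26442458e-05,  1.57079006e+00]), 'qvel': array([ 2.27723385e-07,  1.14008500e-03,  1.42820078e-03, -8.29713120e-04,
        8.79372508e-04, -8.35395167e-04]), 'joint_efforts': array([ 1.42107842e-04, -5.20384026e+01,  4.64805150e+01,  1.60335976e-02,
       -1.79131700e-05, -5.14099909e-06]), 'tcp_pos': array([ 0.15712255, -0.52686193,  0.24156895]), 'tcp_rot': array([-6.72068301e-04,  9.89518603e-01,  1.44403858e-01, -8.66309091e-05]), 'contact_force': array([ 0.38935859,  0.40934108, -0.70348905]), 'wrist_torque': array([-0.00469401, -0.0071415 , -0.00064913]), 'grasp_force': 0.0, 'gripper_width': 0.0851847671282042}
scene 43.31734278812469 316.02750948113464 237.00277691004905 [[ 0.67293467  0.49188434 -0.55245698  1.382816  ]
 [ 0.73969623 -0.44455374  0.50519447 -0.69086609]
 [ 0.00290043 -0.74861323 -0.66300062  1.10307899]
 [ 0.          0.          0.          1.        ]]
top 50.09139878254542 310.4885355776527 238.79975679655055 [[-2.09453743e-02 -9.96557102e-01  8.02199032e-02  4.84666069e-01]
 [-9.99586967e-01  2.24529844e-02  1.79376669e-02  1.26950157e-03]
 [-1.96770856e-02 -7.98110585e-02 -9.96615777e-01  1.47662329e+00]
 [ 0.00000000e+00  0.00000000e+00  0.00000000e+00  1.00000000e+00]]
```

View pics/scene0.png

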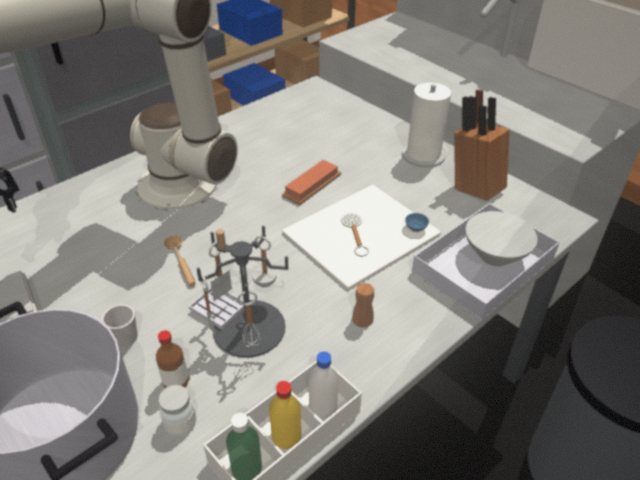

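View pics/top0.png

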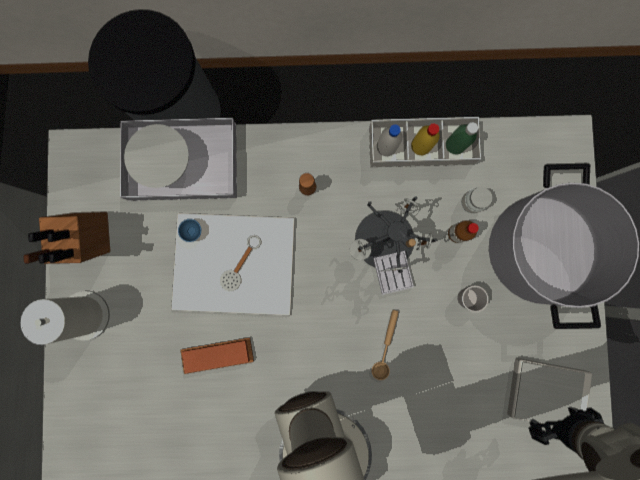

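The scene view shows the rack at about (245,290), with its tray to the upper left. The skimmer is on the board at (355,235), with the dish at (417,222) and the mill at (364,305). In the top view the rack is at (385,235), the tray at (395,272), and the skimmer's loop at (254,241) with its disc at (231,280). I'll zoom in on the rack in both views.

```bash
cat > h.py <<'E'
import numpy as np, cv2
from scipy.spatial.transform import Rotation as R
from workcell import robot
def ray(s,px):
    f=240/np.tan(np.radians(s["fovy"])/2); E=s["extrinsics"]
    d=E[:3,:3]@np.array([(px[0]-s["cx"])/f,(px[1]-s["cy"])/f,1]); return E[:3,3],d/np.linalg.norm(d)
def atz(s,px,z):
    o,d=ray(s,px); return o+d*(z-o[2])/d[2]
def tri(*obs):
    A=np.zeros((3,3));b=np.zeros(3);
    for s,p in obs:
        o,d=ray(s,p);P=np.eye(3)-np.outer(d,d);A+=P;b+=P@o
    x=np.linalg.solve(A,b); return x,[np.linalg.norm((np.eye(3)-np.outer(d,d))@(x-o)) for o,d in [ray(s,p) for s,p in obs]]
def proj(s,X):
    f=240/np.tan(np.radians(s["fovy"])/2); E=s["extrinsics"]
    c=E[:3,:3].T@(np.asarray(X)-E[:3,3]); return np.array([s["cx"]+f*c[0]/c[2],s["cy"]+f*c[1]/c[2]])
def rot():
    q=robot.state()["tcp_rot"]; return R.from_quat([q[1],q[2],q[3],q[0]])
def crop(fr,x0,y0,x1,y1,k):
    c=cv2.resize(fr[y0:y1,x0:x1],None,fx=k,fy=k,interpolation=cv2.INTER_CUBIC)
    for x in range((x0+9)//10*10,x1,10):
        cv2.line(c,((x-x0)*k,0),((x-x0)*k,6 if x%50 else 14),(0,0,255),1)
        if x%20==0: cv2.putText(c,str(x),((x-x0)*k,24),0,.35,(0,0,255))
    for y in range((y0+9)//10*10,y1,10):
        cv2.line(c,(0,(y-y0)*k),(6 if y%50 else 14,(y-y0)*k),(0,0,255),1)
        if y%20==0: cv2.putText(c,str(y),(12,(y-y0)*k+4),0,.35,(0,0,255))
    return c
E
python3 - <<'E'
from h import *
import pickle
S={n:robot.snapshot(n) for n in("scene","top")}; pickle.dump(S,open("S0.pkl","wb"))
a=crop(S["top"]["frame"],345,190,445,310,4); b=crop(S["scene"]["frame"],185,220,295,360,4)
o=np.zeros((560,840,3),np.uint8); o[:480,:400]=a; o[:,400:]=b
cv2.imwrite("pics/z.png",cv2.resize(o,(800,533),interpolation=cv2.INTER_AREA))
cv2.imwrite("pics/z.png",o[:, :800])
t=S["top"]
for nm,p,z in [("base",(384,237),.008),("tray",(395.5,272),.012),("loop",(254.5,241.5),.018),("disc",(231,280.5),.018),("dish",(190,230),.03),("mill",(307,184),.1),("bot",(469,230),.15),("cup",(475,298),.07)]: print(nm,atz(t,p,z).round(4),proj(S["scene"],atz(t,p,z)).round(1))
E
```

```text
base [ 0.6033 -0.1828  0.008 ] [251.1 327. ]
tray [ 0.5026 -0.2116  0.012 ] [215.7 308.1]
loop [0.5979 0.1875 0.018 ] [360.8 250.5]
disc [0.4884 0.2557 0.018 ] [350.  219.7]
dish [0.6339 0.3693 0.03  ] [416.9 223.8]
mill [0.7448 0.0324 0.1   ] [360.9 287.5]
bot [ 0.605  -0.3842  0.15  ] [167.3 333.7]
cup [ 0.4272 -0.4152  0.07  ] [118.4 317.8]
```

View pics/z.png

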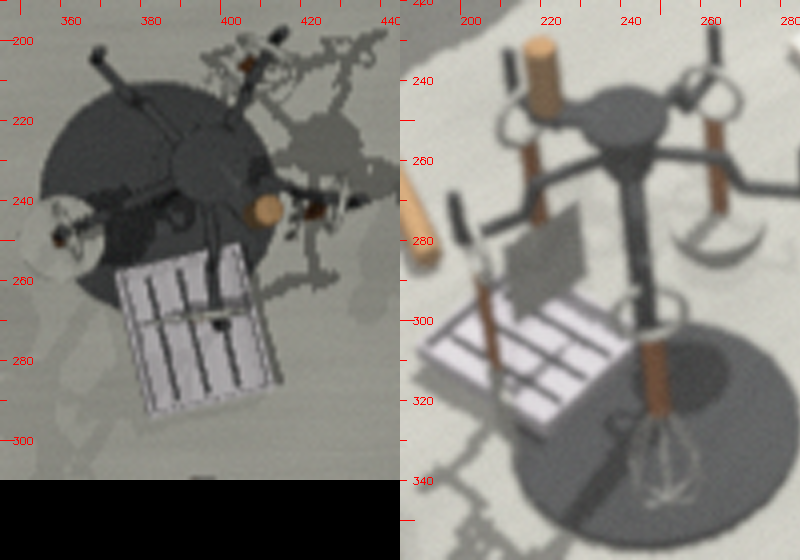

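Run:
```python
from h import *
import pickle
from scipy.optimize import least_squares
S=pickle.load(open("S0.pkl","rb")); t,s=S["top"],S["scene"]
c=lambda x,y:(345+x/4,190+y/4); e=lambda x,y:(185+(x-400)/4,220+y/4)
tips=[c(98,55),c(58,238),c(220,325),c(355,201),c(282,34)]
kn=tri((t,c(268,209)),(s,e(539,46))); print("knob",kn)
P=[atz(t,p,.244)[:2] for p in tips]
print("tips",np.round(P,4))
print("knobtop",atz(t,c(268,209),.299))
def f(v):
    r=[]
    for i,p in enumerate(P):
        a=v[2]+i*2*np.pi/5*v3
        r+=list(v[:2]+.095*np.array([np.cos(a),np.sin(a)])-p)
    r+=list(v[:2]-.04*np.array([np.cos(v[2]),np.sin(v[2])])-kn[0][:2])
    return r
a0=np.arctan2(*(P[0]-np.mean(P,0))[::-1])
for v3 in(1,-1):
    L=least_squares(f,[*np.mean(P,0),a0]); print(v3,L.x,np.round(L.fun*1000,1))
    if L.cost<1e-3: B=L.x
tr=[atz(t,c(*p),.022)[:2] for p in [(117,270),(240,245),(278,383),(153,415)]]
tc=np.mean(tr,0); print("tray",tc, [np.linalg.norm(tr[i]-tr[i-1]) for i in range(4)])
d=(tr[3]+tr[2]-tr[0]-tr[1]); print("tray ang edge",np.arctan2(d[1],d[0]),"center",np.arctan2(*(tc-B[:2])[::-1]),np.linalg.norm(tc-B[:2]))
# base disc: fit dark disc edges in top
for p in [c(40,190),c(155,82),c(275,205)]: print(atz(t,p,.008)[:2])
X=[atz(t,p,.008)[:2] for p in [c(40,190),c(155,82),c(275,205),c(70,120),c(240,115)]]
g=least_squares(lambda v:[np.linalg.norm(x-v)-.085 for x in X],[.6,-.18]); print("disc",g.x,g.fun)
```

```text
knob (array([ 0.56662621, -0.21014144,  0.29626696]), [np.float64(0.0002540220696040888), np.float64(0.0002540220696041854)])
tips [[ 0.6656 -0.1209]
 [ 0.5555 -0.0936]
 [ 0.5014 -0.1886]
 [ 0.5737 -0.2718]
 [ 0.6757 -0.232 ]]
knobtop [ 0.56629135 -0.20986147  0.299     ]
1 [ 0.5947899  -0.18181183  0.71460197] [ 1.   1.3  2.3 -0.7 -1.2 -1.4 -0.4 -2.5  0.4  1.2 -2.1  2.1]
-1 [ 0.59502897 -0.18210367  0.65800536] [   4.6   -3.1  118.  -142.    67.   -84.6  -73.7   86.9 -112.7  139.4
   -3.2    3.6]
tray [ 0.50256306 -0.20657675] [np.float64(0.10474573620277483), np.float64(0.08864283426075233), np.float64(0.1003056301488725), np.float64(0.09065021611380238)]
tray ang edge -2.9191885082848112 center -2.879259020902598 0.09549393347938358
[ 0.60374074 -0.09988421]
[ 0.67970331 -0.18452565]
[ 0.58921272 -0.26711811]
disc [ 0.59471177 -0.18357944] [-8.19161888e-04 -3.18697595e-06 -1.28052988e-03 -3.19498162e-04
  3.27665079e-04]
```

Head axis is at (0.595,-0.182). The empty hook points at 0.714 rad and the tray lies at about -2.895 rad, so I turn the head about +2.67 rad. The knob is at (0.566,-0.210), with its top triangulated at 0.296.

```bash
python3 jog.py '[[0,0,0,0,0,-0.045,0.06],[0,0,0,0,0,-0.045,0.06],[0,0,0,0.04,-0.0155,0,0.06],[0,0,0,0.04,-0.0155,0,0.06],[0,0,0,0.04,-0.0155,0,0.06],[0,0,0,0.04,-0.0155,0,0.06],[0,0,0,0.04,-0.0155,0,0.06],[0,0,0,0.04,-0.0155,0,0.06],[0,0,0,0.04,-0.0155,0,0.06],[0,0,0,0.04,-0.0155,0,0.06]]' 30
cat > go.py <<'E'
import sys
from h import *
s=robot.state(); r=rot(); T=np.array(eval(sys.argv[1]))
print("tcp",s["tcp_pos"].round(4),"q",s["joint_pos"].round(2),"yaw",np.arctan2(*r.as_matrix()[1::-1,0]).round(4))
print("tool delta",r.inv().apply(T-s["tcp_pos"]).round(4))
E
python3 go.py '[.5666,-.2101,.335]'
```

```text
time: 1.2
tcp_pos: [0.4296, -0.3154, 0.3322]
tcp_rot: [0.0, 0.99, 0.144, 0.0]
contact_force: [-0.0, -0.9, 0.2]
gripper_width: 0.0598
grasp_force: 0.0
tcp [ 0.4296 -0.3154  0.3322] q [-0.63  0.1   0.37  1.84 -0.    2.22] yaw 0.2897
tool delta [ 0.1614 -0.0618 -0.0028]
```

```bash
python3 jog.py '[[0,0,0,0.04,-0.0155,0,0.06],[0,0,0,0.04,-0.0155,0,0.06],[0,0,0,0.04,-0.0155,0,0.06],[0,0,0,0.041,-0.0155,0,0.06],[0,0,0,0,0,0,0.06]]'
python3 go.py '[.5666,-.2101,.275]'
python3 - <<'E'
from h import *
w=robot.snapshot("wrist"); cv2.imwrite("pics/w1.png",w["frame"]); print(proj(w,[.5666,-.2101,.297]),proj(w,[.5948,-.182,.26]))
E
```

```text
time: 1.7
tcp_pos: [0.5681, -0.2082, 0.3301]
tcp_rot: [-0.001, 0.989, 0.147, -0.001]
contact_force: [1.1, -0.5, 0.1]
gripper_width: 0.0596
grasp_force: 0.0
tcp [ 0.5681 -0.2082  0.3301] q [-0.35  0.29  0.59  1.87  0.    2.5 ] yaw 0.2941
tool delta [-0.0019  0.0015  0.0551]
[319.25146312 294.37760638] [280.7635382  198.00371643]
```

View pics/w1.png

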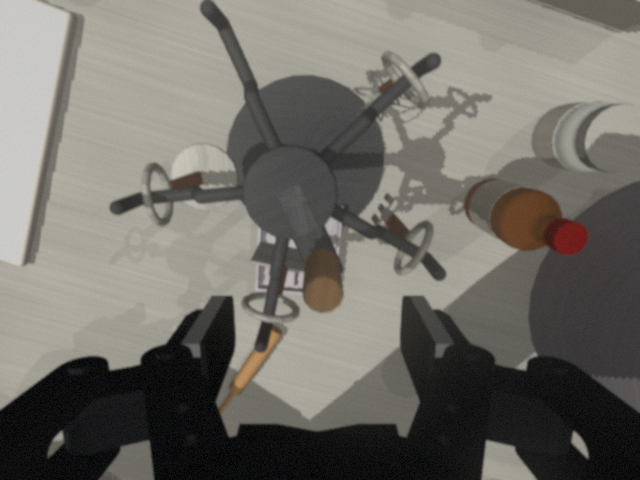

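The wrist view shows the knob top at (323,292), centred between the fingers, the head centre at (290,190), and hook tips at (211,12), (118,207), (264,340), (434,270) and (428,62). I'll refit the rack with this view before gripping.

Run:
```python
from h import *
import pickle
from scipy.optimize import least_squares
S=pickle.load(open("S0.pkl","rb")); t=S["top"]; w=robot.snapshot("wrist"); pickle.dump(w,open("W1.pkl","wb"))
c=lambda x,y:(345+x/4,190+y/4)
T=[c(98,55),c(58,238),c(220,325),c(355,201),c(282,34)]; W=[(211,12),(118,207),(264,340),(434,270),(428,62)]
def pts(v): return [(*(v[:2]+.095*np.array([np.cos(v[2]+i*2*np.pi/5),np.sin(v[2]+i*2*np.pi/5)])),.243) for i in range(5)]+[(*(v[:2]-.04*np.array([np.cos(v[2]),np.sin(v[2])])),.299)]
def f(v,cam,P): return np.ravel([proj(cam,x)-p for x,p in zip(pts(v),P)])
for cam,P in((t,T+[c(268,209)]),(w,W+[(323,292)])):
    L=least_squares(f,[.595,-.182,.71],args=(cam,P)); print(L.x,L.fun.round(1),pts(L.x)[5])
```

```text
[ 0.59484811 -0.18190583  0.71428161] [-0.5 -0.3  0.3 -1.   0.6  0.5  1.   0.2 -0.5 -0.1 -0.7  0.7] (np.float64(0.5646255447203588), np.float64(-0.20810882396394553), 0.299)
[ 0.59611537 -0.18681399  0.71478408] [-5.3 -6.  -3.4  1.2 -3.5  7.4  6.4  3.9  5.6 -3.6  0.2  2.7] (np.float64(0.5659059824852525), np.float64(-0.21303216475509176), 0.299)
```

```bash
python3 jog.py '[[0,0,0,-0.0026,0.0017,0.018,0.06],[0,0,0,0,0,0.02,0.06],[0,0,0,0,0,0.016,0.06],[0,0,0,0,0,0,0.015],[0,0,0,0,0,0,0.01],[0,0,0,0,0,0,0.01],[0,0,0,0,0,0,0.01],[0,0,0,0,0,0,0.01]]' 30; python3 go.py '[.566,-.2105,.275]'
```

```text
time: 2.6
tcp_pos: [0.5628, -0.2138, 0.2799]
tcp_rot: [0.0, 0.99, 0.144, 0.001]
contact_force: [-2.9, 1.5, 6.7]
gripper_width: 0.0169
grasp_force: 30.3
tcp [ 0.5628 -0.2138  0.2799] q [-0.36  0.23  0.42  1.75 -0.    2.49] yaw 0.2897
tool delta [ 0.004  -0.0023  0.0049]
```

```bash
python3 jog.py '[[0,0,-0.1337,0.0025,0.0047,0,0.01],[0,0,-0.1337,0.0025,0.0047,0,0.01],[0,0,-0.1337,0.0025,0.0047,0,0.01],[0,0,-0.1337,0.0025,0.0047,0,0.01],[0,0,-0.1337,0.0025,0.0047,0,0.01]]' 40; python3 go.py '[.5953,-.184,.275]'
```

```text
time: 3.1
tcp_pos: [0.5866, -0.2292, 0.2799]
tcp_rot: [0.003, 0.887, 0.463, 0.001]
contact_force: [1.6, -8.1, 6.5]
gripper_width: 0.0168
grasp_force: 41.0
tcp [ 0.5866 -0.2292  0.2799] q [-0.37  0.3   0.5   1.76 -0.    1.81] yaw 0.9617
tool delta [ 0.0421 -0.0188  0.0047]
```

```bash
python3 jog.py '[[0,0,-0.1337,0.0025,0.0047,0,0.01],[0,0,-0.1337,0.0025,0.0047,0,0.01],[0,0,-0.1337,0.0025,0.0047,0,0.01],[0,0,-0.1337,0.0025,0.0047,0,0.01],[0,0,-0.1337,0.0025,0.0047,0,0.01],[0,0,-0.1337,0.0025,0.0047,0,0.01],[0,0,-0.1337,0.0025,0.0047,0,0.01]]' 40; python3 go.py '[.5953,-.184,.275]'
```

```text
time: 3.8
tcp_pos: [0.6243, -0.2222, 0.28]
tcp_rot: [0.007, 0.583, 0.812, -0.001]
contact_force: [27.0, -25.0, 1.9]
gripper_width: 0.0168
grasp_force: 40.7
tcp [ 0.6243 -0.2222  0.28  ] q [-0.34  0.39  0.61  1.78 -0.01  0.91] yaw 1.8958
tool delta [ 0.0455 -0.0153  0.0043]
```

```bash
python3 jog.py '[[0,0,0,-0.006,0.002,0,0.01],[0,0,-0.1335,0.0023,0.0052,0,0.01],[0,0,-0.1335,0.0023,0.0052,0,0.01],[0,0,-0.1335,0.0023,0.0052,0,0.01],[0,0,-0.1335,0.0023,0.0052,0,0.01]]' 40; python3 go.py '[.5972,-.188,.275]'
```

```text
time: 4.3
tcp_pos: [0.6401, -0.2038, 0.28]
tcp_rot: [0.004, 0.347, 0.938, 0.001]
contact_force: [15.4, 1.5, 3.5]
gripper_width: 0.0167
grasp_force: 40.9
tcp [ 0.6401 -0.2038  0.28  ] q [-0.31  0.42  0.66  1.8   0.    0.4 ] yaw 2.4334
tool delta [ 0.0429 -0.016   0.0046]
```

```bash
python3 jog.py '[[0,0,-0.1335,0.001,0.0052,0,0.01],[0,0,-0.1335,0.0018,0.0052,0,0.01],[0,0,-0.1335,0.0023,0.0052,0,0.01],[0,0,-0.1335,0.0023,0.0052,0,0.01],[0,0,0,0,0,0,0.01]]' 40; python3 go.py '[.5972,-.188,.275]'
python3 - <<'E'
from h import *
import pickle
S={n:robot.snapshot(n) for n in("scene","top","wrist")}; pickle.dump(S,open("S1.pkl","wb"))
a=crop(S["top"]["frame"],345,190,445,310,4); b=S["wrist"]["frame"]
o=np.zeros((480,800,3),np.uint8); o[:480,:400]=a; o[:300,400:]=cv2.resize(b,(400,300))
cv2.imwrite("pics/t1.png",o)
E
```

```text
time: 4.8
tcp_pos: [0.6445, -0.1801, 0.28]
tcp_rot: [0.005, 0.086, 0.996, 0.002]
contact_force: [19.4, 10.4, 4.5]
gripper_width: 0.0168
grasp_force: 40.9
tcp [ 0.6445 -0.1801  0.28  ] q [-0.27  0.41  0.64  1.79  0.01 -0.1 ] yaw 2.9692
tool delta [ 0.0453 -0.016   0.0045]
```

View pics/t1.png

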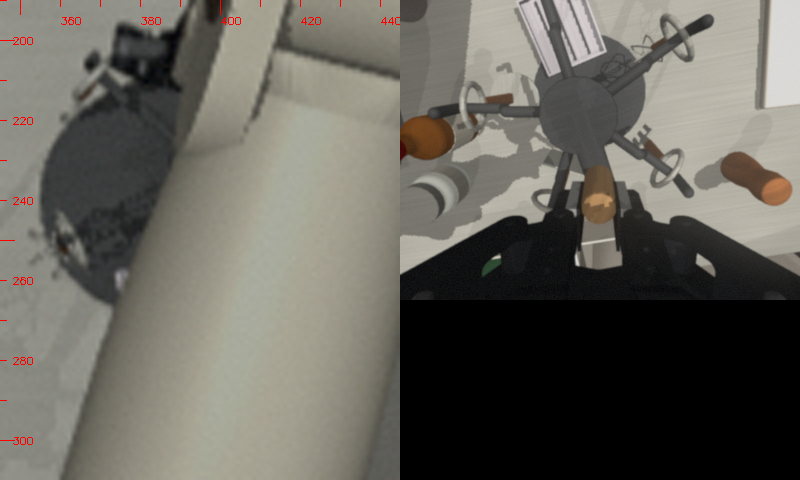

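The head has turned, and the empty hook (crop ~(555,30)) now stands over the tray. I'll enlarge the wrist view to measure the remaining angle.

Run:
```python
from h import *
import pickle
S=pickle.load(open("S1.pkl","rb")); a=crop(S["wrist"]["frame"],30,0,510,340,1); b=crop(S["wrist"]["frame"],170,0,350,130,3)
c=crop(S["scene"]["frame"],185,220,305,360,2)
o=np.zeros((600,800,3),np.uint8); o[:390,:540]=b; o[390:,:]=0; o[:280,550:790]=c; d=cv2.resize(a,(296,210)); o[390:,:296]=d
cv2.imwrite("pics/t2.png",o)
```

```text
(no output)
```

View pics/t2.png

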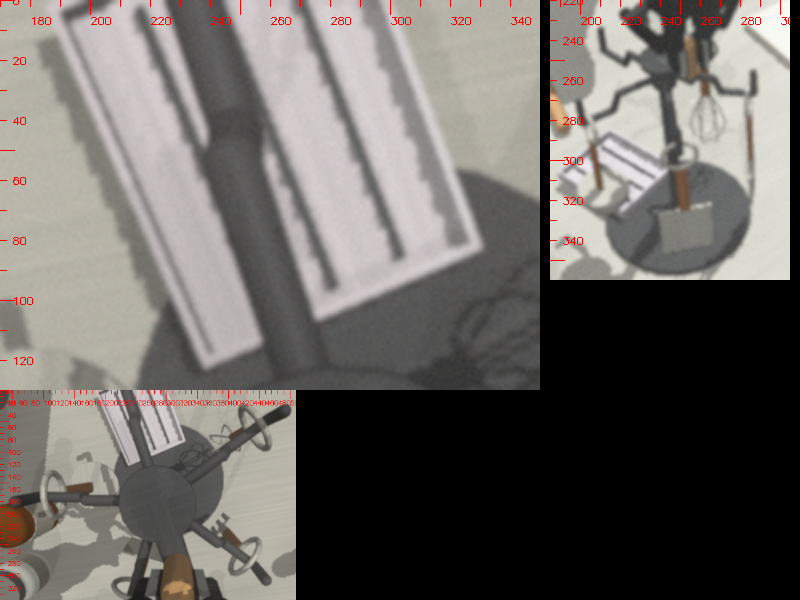

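Run:
```python
from h import *
import pickle
from scipy.optimize import least_squares
w=pickle.load(open("S1.pkl","rb"))["wrist"]
A=lambda p,z:atz(w,p,z)[:2]
ang=lambda d:np.arctan2(d[1],d[0])
print("tray L",ang(A((189,6.7),.022)-A((238.3,123.3),.022)),"R",ang(A((303,7),.022)-A((330.7,83.3),.022)),"near-90",ang(A((238.3,123.3),.022)-A((330.7,83.3),.022))+np.pi/2)
print("width",np.linalg.norm(A((238.3,123.3),.022)-A((330.7,83.3),.022)), "inner edge mid",(A((238.3,123.3),.022)+A((330.7,83.3),.022))/2)
print("hook",ang(A((251.3,60),.23)-A((269,116.7),.23)))
P={1:(54,179),4:(494,32),3:(461,307)}
for i,p in P.items(): print(i,A(p,.243))
for asg in((1,4,3),(4,1,2)):
    P=[(54,179),(494,32),(461,307)]
    def pts(v): return [(*(v[:2]+.095*np.array([np.cos(v[2]+i*2*np.pi/5),np.sin(v[2]+i*2*np.pi/5)])),.243) for i in asg]+[(*(v[:2]-.04*np.array([np.cos(v[2]),np.sin(v[2])])),.299)]
    L=least_squares(lambda v:np.ravel([proj(w,x)-p for x,p in zip(pts(v),P+[(317,328)])]),[.596,-.186,-2.9]); print(L.x,L.fun.round(1),pts(L.x)[-1])
```

```text
tray L -2.948217698557501 R -2.941517050526399 near-90 0.2104364041910225
width 0.08931643738997662 inner edge mid [ 0.55430877 -0.19403919]
hook -3.0320370418308316
1 [ 0.57959975 -0.27647188]
4 [ 0.55672457 -0.09945417]
3 [ 0.66430927 -0.12058482]
[ 0.59628128 -0.18472803 -3.01416357] [-4.7 -1.6  1.5 -3.4  2.5  1.9  0.6  4.4] (np.float64(0.6359569512922645), np.float64(-0.17964465486873507), 0.299)
[ 0.63459296 -0.19208204 -0.50561049] [  10.    89.6  -40.2  354.8   22.3 -167.7    2.2 -118.4] (np.float64(0.5995978021278573), np.float64(-0.1727083743537131), 0.299)
```

```bash
python3 jog.py '[[0,0,-0.085,-0.0014,0.005,0,0.01],[0,0,0,0,0,0,0.01]]' 40; python3 go.py '[.5963,-.186,.275]'
cat > hook.py <<'E'
from h import *
# hub->hook bar angle by template: dark-bar centre along two rows; print candidate runs
w=robot.snapshot("wrist"); g=cv2.cvtColor(w["frame"],cv2.COLOR_BGR2GRAY); cv2.imwrite("pics/w_%d.png"%int(robot.state()["time"]*100),w["frame"])
b=crop(w["frame"],150,0,410,180,3); cv2.imwrite("pics/hk_%d.png"%int(robot.state()["time"]*100),b)
E
python3 hook.py; ls pics
```

```text
time: 5.15
tcp_pos: [0.6441, -0.1763, 0.2799]
tcp_rot: [0.002, 0.045, 0.999, 0.001]
contact_force: [3.0, 8.7, 6.6]
gripper_width: 0.017
grasp_force: 41.0
tcp [ 0.6441 -0.1763  0.2799] q [-0.27  0.42  0.65  1.8   0.   -0.18] yaw 3.0512
tool delta [ 0.0468 -0.014   0.0047]
hk_520.png
scene0.png
t1.png
t2.png
top0.png
w1.png
w_520.png
z.png
```

View pics/hk_520.png

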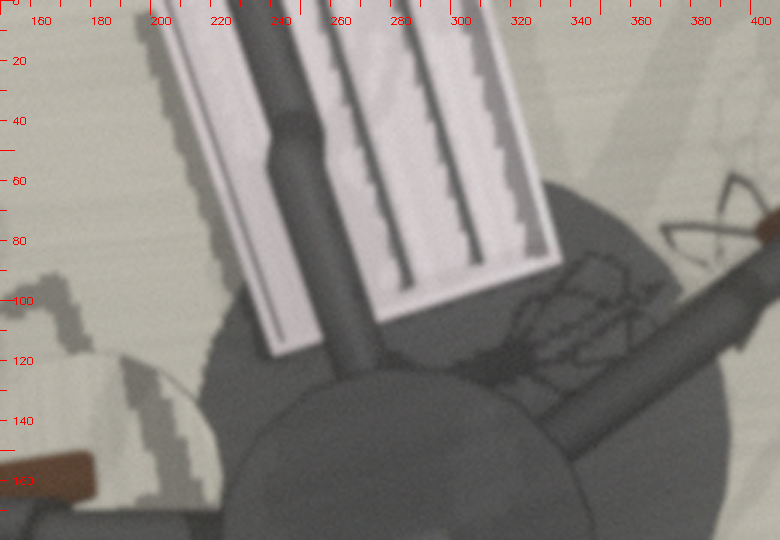

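The bar now lies almost parallel to the tray's long edges; this time the crop shows left tray edge (153,0)–(273,355) and bar centre (295,158)–(357,355).

Run:
```python
from h import *
import pickle
w=robot.snapshot("wrist"); pickle.dump(w,open("W2.pkl","wb"))
c=lambda x,y:(150+x/3,y/3)
A=lambda p,z:atz(w,p,z)[:2]
ang=lambda d:np.arctan2(d[1],d[0])
print("L",ang(A(c(153,0),.022)-A(c(273,355),.022)),"R",ang(A(c(485,10),.022)-A(c(562,262),.022)),"near",ang(A(c(273,355),.022)-A(c(562,262),.022))-np.pi/2)
print("bar",ang(A(c(295,158),.23)-A(c(357,355),.23)),"edges",ang(A(c(267,165),.23)-A(c(333,372),.23)),ang(A(c(323,150),.23)-A(c(385,350),.23)))
hub=A(c(408,530),.25);print("hub~",hub)
```

```text
L -2.9391048114895986 R -2.908497155275749 near -2.938889229063511
bar -2.9449885468572496 edges -2.946799127568016 -2.943729792166612
hub~ [ 0.59425367 -0.18455835]
```

```bash
python3 jog.py '[[0,0,0,0,0,0,0.05],[0,0,0,0,0,0,0.05],[0,0,0,0,0,-0.03,0.05],[0,0,0,0,0,-0.04,0.05],[0,0,0,0,0.0385,0,0.05],[0,0,0,0.014,0.0385,0,0.05],[0,0,0,0.014,0.0385,0,0.05],[0,0,0,0.014,0.0385,0,0.05],[0,0,0,0.014,0.0385,0,0.05],[0,0,0,0.014,0.0385,0,0.05]]'; python3 jog.py '[[0,0,0,0.014,0.0385,0,0.05],[0,0,0.12,0.014,0.0385,0,0.05],[0,0,0.12,0.014,0.035,0.03,0.05],[0,0,0.12,0.014,0.0385,0.04,0.05],[0,0,0.106,0.014,0,0.04,0.05],[0,0,0,0,0,0.04,0.05]]'; python3 go.py '[.548,.219,.1]'
python3 - <<'E'
from h import *
import pickle
S={n:robot.snapshot(n) for n in("scene","top","wrist")}; pickle.dump(S,open("S2.pkl","wb"))
a=crop(S["top"]["frame"],345,190,445,310,4); b=S["wrist"]["frame"]; w=S["wrist"]
o=np.zeros((480,800,3),np.uint8); o[:480,:400]=a; o[:300,400:]=cv2.resize(b,(400,300))
cv2.imwrite("pics/t3.png",o)
print([proj(w,x).round(0) for x in([.5979,.1875,.018],[.4884,.2557,.018],[.548,.219,.02])])
E
```

```text
time: 6.25
tcp_pos: [0.5945, 0.0597, 0.3484]
tcp_rot: [0.0, 0.047, 0.999, -0.0]
contact_force: [0.2, 0.4, 0.0]
gripper_width: 0.05
grasp_force: 0.0
time: 6.85
tcp_pos: [0.5541, 0.2183, 0.202]
tcp_rot: [0.0, 0.277, 0.961, -0.0]
contact_force: [1.2, -0.1, 0.1]
gripper_width: 0.0502
grasp_force: 0.0
tcp [0.5541 0.2183 0.202 ] q [ 0.38  0.19  0.21  1.59 -0.    0.94] yaw 2.5797
tool delta [ 0.0056 -0.0027  0.102 ]
[array([320., 287.]), array([320., 117.]), array([320., 214.])]
```

View pics/t3.png

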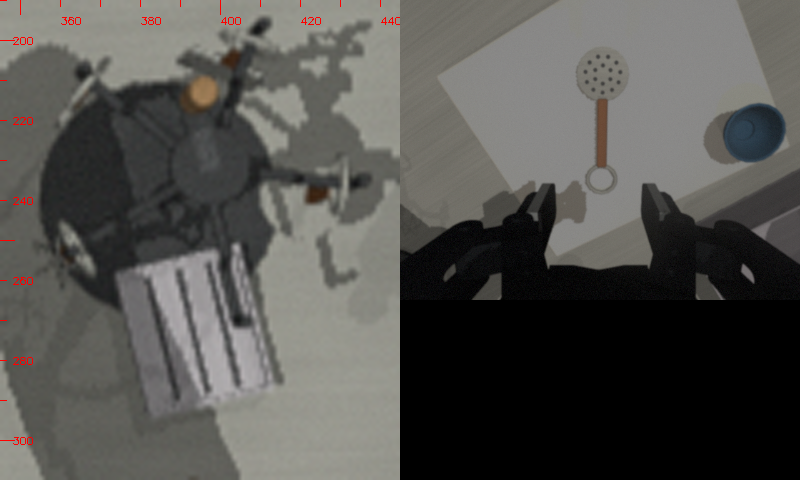

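Top view: the empty hook's tip is over the tray at (405,270.5). Wrist view: loop at (322,286) and disc at (323,117), as predicted. I'll check the head angle numerically and descend.

```bash
python3 - <<'E'
from h import *
import pickle
from scipy.optimize import least_squares
t=pickle.load(open("S2.pkl","rb"))["top"]; c=lambda x,y:(345+x/4,190+y/4)
P=[c(240,322),c(360,181),c(262,25),c(82,72)]
def pts(v): return [(*(v[:2]+.095*np.array([np.cos(v[2]+i*2*np.pi/5),np.sin(v[2]+i*2*np.pi/5)])),.243) for i in range(4)]+[(*(v[:2]-.04*np.array([np.cos(v[2]),np.sin(v[2])])),.299)]
L=least_squares(lambda v:np.ravel([proj(t,x)-p for x,p in zip(pts(v),P+[c(206,88)])]),[.595,-.182,-2.9]); print(L.x,L.fun.round(1),atz(t,P[0],.243))
E
python3 jog.py '[[0,0,0,0.0056,-0.0027,0.04,0.05],[0,0,0,0,0,0.04,0.05],[0,0,0,0,0,0.04,0.05],[0,0,0,0,0,0.03,0.04],[0,0,0,0,0,0.013,0.04],[0,0,0,0,0,0,0.04]]'; python3 go.py '[.548,.219,.03]'
```

```text
[ 0.59527947 -0.18219032 -2.93055463] [ 0.6  0.2  0.5  0.1  0.1 -0.2  0.2 -1.3 -1.3  1.1] [ 0.50290101 -0.20075914  0.243     ]
time: 7.6
tcp_pos: [0.5498, 0.2175, 0.0411]
tcp_rot: [0.0, 0.277, 0.961, -0.0]
contact_force: [0.3, -0.2, -0.3]
gripper_width: 0.0398
grasp_force: 0.0
tcp [0.5498 0.2175 0.0411] q [ 0.38  0.2  -0.09  1.28 -0.    0.94] yaw 2.5807
tool delta [0.0023 0.0004 0.0111]
```

```bash
python3 jog.py '[[0,0,0,0.0023,0.0004,0.0115,0.04],[0,0,0,0,0,0,0.04],[0,0,0,0,0,0,0.01],[0,0,0,0,0,0,0.008],[0,0,0,0,0,0,0.008],[0,0,0,0,0,0,0.008],[0,0,0,0,0,0,0.008]]' 40; python3 go.py '[.548,.219,.03]'
```

```text
time: 8.3
tcp_pos: [0.5479, 0.2196, 0.0301]
tcp_rot: [0.001, 0.277, 0.961, 0.001]
contact_force: [-0.0, 0.5, 6.3]
gripper_width: 0.0102
grasp_force: 40.3
tcp [0.5479 0.2196 0.0301] q [ 0.38  0.2  -0.11  1.26  0.    0.94] yaw 2.5813
tool delta [-0.0004 -0.0004  0.0001]
```

```bash
python3 jog.py '[[0,0,0,0,0,-0.03,0.008],[0,0,0,0,0,-0.045,0.008],[0,0,0,0,0,-0.045,0.008],[0,0,0,0,0,-0.045,0.008],[0,0,0,0,0,-0.045,0.008],[0,0,0,0,0,-0.045,0.008],[0,0,0,0,0,-0.02,0.008],[0,0,0,-0.012,-0.0353,0,0.008],[0,0,0,-0.012,-0.0353,0,0.008],[0,0,0,-0.012,-0.0353,0,0.008]]' 50; python3 jog.py '[[0,0,0,-0.012,-0.0353,0,0.008],[0,0,0,-0.012,-0.0353,0,0.008],[0,0,0,-0.012,-0.0353,0,0.008],[0,0,0,-0.012,-0.0353,0,0.008],[0,0,-0.1287,0,0,0,0.008],[0,0,-0.1287,0,0,0,0.008],[0,0,-0.1287,0,0,0,0.008],[0,0,-0.1287,0,0,0,0.008],[0,0,-0.1287,0,0,0,0.008],[0,0,-0.1287,0,0,0,0.008]]'; python3 go.py '[.445,-.2155,.3]'
```

```text
time: 9.3
tcp_pos: [0.521, 0.1094, 0.3037]
tcp_rot: [-0.0, 0.276, 0.961, -0.0]
contact_force: [-0.2, -0.9, -1.1]
gripper_width: 0.0101
grasp_force: 50.0
time: 10.3
tcp_pos: [0.4869, -0.0348, 0.3039]
tcp_rot: [-0.0, -0.108, 0.994, -0.0]
contact_force: [0.6, -0.2, -1.4]
gripper_width: 0.01
grasp_force: 50.0
tcp [ 0.4869 -0.0348  0.3039] q [-0.07 -0.03  0.18  1.78 -0.   -0.29] yaw -2.9245
tool delta [ 0.0799 -0.1675  0.0039]
```

```bash
python3 jog.py '[[0,0,0,0.016,-0.0335,0,0.008],[0,0,0,0.016,-0.0335,0,0.008],[0,0,0,0.016,-0.0335,0,0.008],[0,0,0,0.016,-0.0335,0,0.008],[0,0,0,0.016,-0.0335,0,0.008],[0,0,0,0,0,0,0.008]]'; python3 go.py '[.445,-.2155,.3]'
python3 - <<'E'
from h import *
import pickle
S={n:robot.snapshot(n) for n in("scene","top","wrist")}; pickle.dump(S,open("S3.pkl","wb"))
o=np.zeros((600,800,3),np.uint8); o[:480,:480]=crop(S["top"]["frame"],360,200,440,280,6); o[:320,480:]=crop(S["scene"]["frame"],190,220,270,300,4)
o[320:,480:]=cv2.resize(S["wrist"]["frame"],(320,280))
cv2.imwrite("pics/t4.png",o)
E
```

```text
time: 10.9
tcp_pos: [0.4429, -0.2185, 0.3035]
tcp_rot: [-0.0, -0.104, 0.995, -0.0]
contact_force: [0.1, 0.3, -1.3]
gripper_width: 0.0103
grasp_force: 49.9
tcp [ 0.4429 -0.2185  0.3035] q [-0.46 -0.01  0.19  1.78 -0.   -0.67] yaw -2.9337
tool delta [-0.0026  0.0025  0.0035]
```

View pics/t4.png

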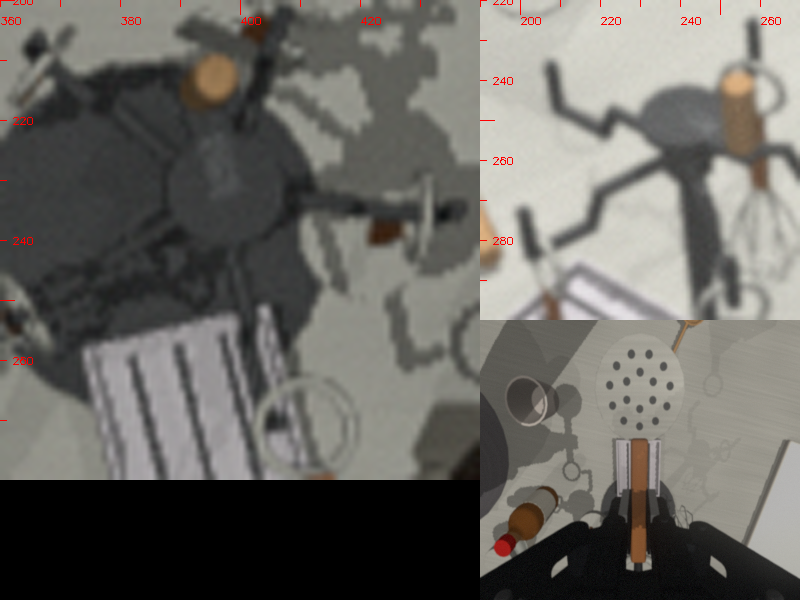

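Run:
```python
from h import *
import pickle
S=pickle.load(open("S3.pkl","rb")); t,s=S["top"],S["scene"]
L=atz(t,(360+306/6,200+428/6),.2955); print("loop",L,proj(s,L))
print("tip",tri((t,(405.2,270.2)),(s,(207.5,237))), atz(t,(405.2,270.2),.243),proj(s,atz(t,(405.2,270.2),.243)))
st=robot.state()
cv2.imwrite("pics/s4.png",crop(s["frame"],150,180,250,280,6))
```

```text
loop [ 0.49993203 -0.20576579  0.2955    ] [202.78508999 215.38460165]
tip (array([ 0.50316936, -0.20328942,  0.23554756]), [np.float64(0.0009680461971257394), np.float64(0.0009680461971257392)]) [ 0.50360612 -0.20126079  0.243     ] [208.45199362 234.10041454]
```

View pics/s4.png

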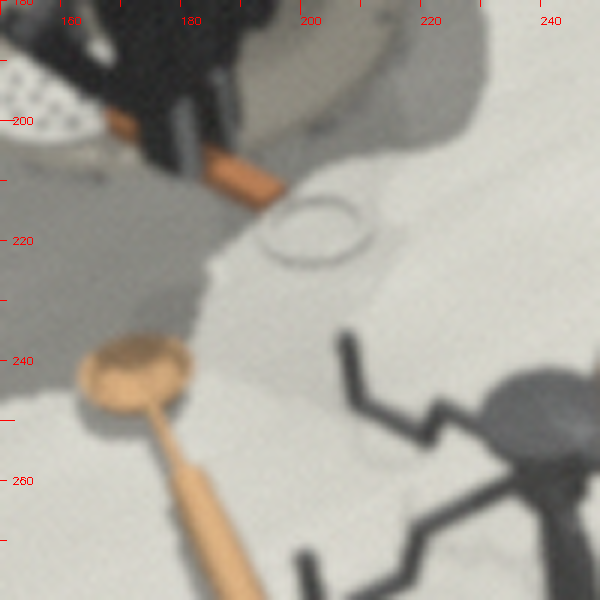

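The loop is at (202.8,218.3) in the scene view and the hook tip at (207.5,236). I'll triangulate both and take their difference.

Run:
```python
from h import *
import pickle
S=pickle.load(open("S3.pkl","rb")); t,s=S["top"],S["scene"]
L=tri((t,(411,271.3)),(s,(202.8,218.3))); T=tri((t,(405.2,270.2)),(s,(207.5,236.2))); print(L,T)
print("tool",rot().inv().apply(T[0]-L[0]))
```

```text
(array([ 0.50013327, -0.2069751 ,  0.28834617]), [np.float64(5.6852146525001974e-05), np.float64(5.685214652512798e-05)]) (array([ 0.50313071, -0.20295662,  0.2376338 ]), [np.float64(0.0009797104898350848), np.float64(0.0009797104898350579)])
tool [-0.00377915  0.00328452  0.05071299]
```

```bash
python3 jog.py '[[0,0,0,-0.004,0.0033,0,0.008],[0,0,0,0,0,0.02,0.008],[0,0,0,0,0,0.015,0.008],[0,0,0,0,0,0.015,0.008],[0,0,0,0,0,0.009,0.008],[0,0,0,0,0,0.005,0.008],[0,0,0,0,0,0,0.008]]'; python3 go.py '[.445,-.2155,.2345]'
```

```text
time: 11.75
tcp_pos: [0.4474, -0.2106, 0.2396]
tcp_rot: [-0.0, -0.106, 0.994, 0.0]
contact_force: [-0.7, 0.7, -1.0]
gripper_width: 0.01
grasp_force: 49.9
tcp [ 0.4474 -0.2106  0.2396] q [-0.44 -0.05  0.04  1.65  0.   -0.65] yaw -2.9289
tool delta [ 0.0034 -0.0042  0.0051]
```

```bash
python3 jog.py '[[0,0,0,0.0033,-0.004,0.003,0.008],[0,-0.1,0,0.001,0,0.006,0.008],[0,-0.1,0,0.001,0,0.006,0.008],[0,-0.1,0,0.001,0,0.006,0.008],[0,0,0,0,0,0,0.008],[0,0,0,0,0,0,0.008]]'
python3 - <<'E'
from h import *
s=robot.state(); r=rot(); print(s["tcp_pos"], s["contact_force"], "loop",s["tcp_pos"]+r.apply([-.0594,0,.0125]), r.as_matrix()[:,0], s["joint_pos"].round(2))
E
```

```text
time: 12.35
tcp_pos: [0.4433, -0.2166, 0.2196]
tcp_rot: [0.148, -0.104, 0.983, 0.015]
contact_force: [0.2, 0.4, -1.6]
gripper_width: 0.0099
grasp_force: 50.0
[ 0.4432961  -0.21662758  0.21960418] [ 0.19968169  0.36331388 -1.6288047 ] loop [ 0.50240887 -0.20399615  0.22514835] [-0.93451523 -0.19995892 -0.29444474] [-0.57 -0.28 -0.23  1.4   0.21 -0.76]
```

```bash
python3 jog.py '[[0,-0.1,0,0.001,0,0.006,0.008],[0,-0.1,0,0.001,0,0.006,0.008],[0,-0.1,0,0.001,0,0.006,0.008],[0,0,0,0.003,0,0.0045,0.008],[0,0,0,0.003,0,0.0045,0.008],[0,0,0,0,0,0,0.008],[0,0,0,0,0,0,0.008]]'
cat > lp.py <<'E'
from h import *
s=robot.state(); r=rot(); print(s["tcp_pos"].round(4), s["contact_force"].round(1), "loop",(s["tcp_pos"]+r.apply([-.0594,0,.0125])).round(4), r.as_matrix()[:,0].round(3), s["joint_pos"].round(2), "toTip",r.inv().apply(np.array([.5031,-.2030,.213])-(s["tcp_pos"]+r.apply([-.0594,0,.0125]))).round(4))
E
python3 lp.py
```

```text
time: 13.05
tcp_pos: [0.4487, -0.2151, 0.1908]
tcp_rot: [0.293, -0.101, 0.95, 0.031]
contact_force: [0.8, 0.3, -1.4]
gripper_width: 0.01
grasp_force: 50.0
[ 0.4487 -0.2151  0.1908] [ 0.8  0.3 -1.4] loop [ 0.5036 -0.2033  0.214 ] [-0.807 -0.174 -0.564] [-0.69 -0.47 -0.51  1.13  0.46 -0.81] toTip [0.0009 0.0004 0.0006]
```

```bash
python3 jog.py '[[0,0,0,0.002,0,0.003,0.008],[0,0,0,0.002,0,0.003,0.008],[0,0,0,0,0,0,0.008]]'; python3 lp.py
```

```text
time: 13.35
tcp_pos: [0.4482, -0.215, 0.1826]
tcp_rot: [0.294, -0.101, 0.95, 0.031]
contact_force: [-0.8, -0.9, -0.0]
gripper_width: 0.0099
grasp_force: 50.1
[ 0.4482 -0.215   0.1826] [-0.8 -0.9 -0. ] loop [ 0.503  -0.2032  0.2058] [-0.807 -0.173 -0.564] [-0.69 -0.47 -0.52  1.12  0.46 -0.81] toTip [-0.0042  0.0002 -0.0059]
```

```bash
python3 jog.py '[[0,0,0,0.0017,0,0.0025,0.008],[0,0,0,0,0,0,0.008]]'; python3 lp.py
```

```text
time: 13.55
tcp_pos: [0.4486, -0.2152, 0.1807]
tcp_rot: [0.295, -0.101, 0.95, 0.031]
contact_force: [1.3, -0.4, 3.5]
gripper_width: 0.0101
grasp_force: 50.3
[ 0.4486 -0.2152  0.1807] [ 1.3 -0.4  3.5] loop [ 0.5034 -0.2034  0.204 ] [-0.806 -0.174 -0.566] [-0.7  -0.47 -0.53  1.11  0.46 -0.81] toTip [-0.0049  0.0005 -0.0075]
```

```bash
python3 jog.py '[[0,0,0,0,0,0,0.02],[0,0,0,0,0,0,0.035],[0,0,0,0,0,0,0.035],[0,0,0,0,0,0,0.035],[0,0,0,0,0,-0.03,0.035],[0,0,0,0,0,-0.04,0.035],[0,0,0,0,0,-0.04,0.035],[0,0,0,0,0,0,0.035]]'; python3 lp.py
python3 - <<'E'
from h import *
import pickle
a=robot.snapshot("scene"); b=robot.snapshot("wrist"); t=robot.snapshot("top"); pickle.dump((a,b,t),open("S5.pkl","wb"))
# expected hanging: disc ~128mm below loop centre; handle wood colour pixels in scene
ax=np.array([.503,-.203])
for z in(.2,.18,.15,.12,.08,.06): 
    p=proj(a,[*ax,z]); print(z,p.round(0),a["frame"][int(p[1])-1:int(p[1])+2,int(p[0])-1:int(p[0])+2].mean((0,1)).round(0))
h=cv2.cvtColor(a["frame"],cv2.COLOR_BGR2HSV); m=cv2.inRange(h,(5,90,60),(18,255,220)); m[:,:150]=0;m[:200]=0;m[340:]=0;m[:,300:]=0
n,_,st,c=cv2.connectedComponentsWithStats(m)
for i in range(1,n):
    if st[i,4]>15: print(st[i],c[i].round(0))
E
```

```text
time: 14.35
tcp_pos: [0.3868, -0.2294, 0.2757]
tcp_rot: [0.296, -0.101, 0.95, 0.029]
contact_force: [0.5, -0.5, 0.6]
gripper_width: 0.0347
grasp_force: 0.0
[ 0.3868 -0.2294  0.2757] [ 0.5 -0.5  0.6] loop [ 0.4415 -0.2176  0.2991] [-0.805 -0.175 -0.567] [-0.84 -0.51 -0.36  1.38  0.51 -0.96] toTip [-0.0033  0.0019  0.1068]
0.2 [210. 249.] [129. 134. 134.]
0.18 [211. 256.] [196. 205. 206.]
0.15 [212. 265.] [201. 210. 211.]
0.12 [214. 275.] [192. 201. 201.]
0.08 [216. 287.] [159. 158. 162.]
0.06 [217. 293.] [120. 124. 125.]
[293 200   7   4  20] [297. 201.]
[164 237  17  14 154] [172. 242.]
[251 239   7   8  38] [254. 242.]
[252 247   5  10  18] [254. 252.]
[179 258  15  27 157] [186. 271.]
[219 276   3   8  20] [220. 280.]
[207 295   5  21  23] [209. 305.]
[252 305   5  19  77] [254. 314.]
```

```bash
Z='[[0,0,0,0,0,0,0.035],[0,0,0,0,0,0,0.035],[0,0,0,0,0,0,0.035],[0,0,0,0,0,0,0.035],[0,0,0,0,0,0,0.035],[0,0,0,0,0,0,0.035],[0,0,0,0,0,0,0.035],[0,0,0,0,0,0,0.035],[0,0,0,0,0,0,0.035],[0,0,0,0,0,0,0.035]]'; true
python3 jog.py '[[0,0,0,0,0,-0.04,0.035],[0,0,0,0,0,-0.04,0.035],[0,0,0,0,0,0,0.035],[0,0,0,0,0,0,0.035],[0,0,0,0,0,0,0.035],[0,0,0,0,0,0,0.035],[0,0,0,0,0,0,0.035],[0,0,0,0,0,0,0.035],[0,0,0,0,0,0,0.035],[0,0,0,0,0,0,0.035]]' | head -2
python3 jog.py '[[0,0,0,0,0,0,0.035],[0,0,0,0,0,0,0.035],[0,0,0,0,0,0,0.035],[0,0,0,0,0,0,0.035],[0,0,0,0,0,0,0.035],[0,0,0,0,0,0,0.035],[0,0,0,0,0,0,0.035],[0,0,0,0,0,0,0.035],[0,0,0,0,0,0,0.035],[0,0,0,0,0,0,0.035]]' | head -1
cat > mot.py <<'E'
from h import *
a0=None
for k in range(8):
    a=robot.snapshot("scene"); h=cv2.cvtColor(a["frame"],cv2.COLOR_BGR2HSV)
    m=cv2.inRange(h,(4,80,50),(18,255,230)); m[:245,:]=0;m[320:]=0;m[:,:200]=0;m[:,240:]=0
    n,_,st,c=cv2.connectedComponentsWithStats(m)
    d=0 if a0 is None else cv2.absdiff(a["frame"],a0)[230:330,190:250].max(2)
    a0=a["frame"]; print(np.sum(d>25) if k else "",[(st[i].tolist(),c[i].round(1).tolist()) for i in range(1,n) if st[i,4]>8])
E
python3 mot.py
```

```text
time: 15.5
tcp_pos: [0.3433, -0.2376, 0.3367]
time: 16.5
 [([220, 270, 6, 18, 66], [222.8, 278.6]), ([207, 295, 5, 21, 36], [209.2, 304.5])]
445 [([221, 268, 9, 23, 90], [224.8, 279.0]), ([207, 295, 5, 21, 37], [209.1, 304.4])]
343 [([221, 268, 11, 25, 104], [226.4, 279.9]), ([207, 295, 5, 21, 37], [209.1, 304.4])]
91 [([222, 268, 11, 26, 111], [227.1, 279.9]), ([207, 295, 5, 21, 38], [209.1, 304.3])]
0 [([221, 268, 12, 26, 110], [227.0, 280.2]), ([207, 295, 5, 21, 38], [209.1, 304.3])]
177 [([221, 268, 10, 25, 99], [225.8, 279.7]), ([207, 295, 5, 21, 36], [209.2, 304.6])]
378 [([221, 269, 7, 22, 83], [224.1, 279.2]), ([207, 295, 5, 21, 38], [209.1, 304.2])]
433 [([220, 269, 5, 19, 61], [222.0, 278.8]), ([207, 295, 5, 21, 36], [209.1, 304.4])]
```

The skimmer hangs and is still swinging, so I wait for it to settle.

```bash
for i in 1 2 3 4 5 6; do python3 jog.py '[[0,0,0,0,0,0,0.035],[0,0,0,0,0,0,0.035],[0,0,0,0,0,0,0.035],[0,0,0,0,0,0,0.035],[0,0,0,0,0,0,0.035],[0,0,0,0,0,0,0.035],[0,0,0,0,0,0,0.035],[0,0,0,0,0,0,0.035],[0,0,0,0,0,0,0.035],[0,0,0,0,0,0,0.035]]' | head -1; done; python3 mot.py
```

```text
time: 17.9
time: 18.9
time: 19.9
time: 20.9
time: 21.9
time: 22.9
 [([221, 269, 8, 21, 81], [224.4, 279.0]), ([207, 295, 5, 21, 38], [209.1, 304.4])]
0 [([221, 269, 8, 22, 86], [224.7, 279.0]), ([207, 295, 5, 21, 36], [209.2, 304.5])]
7 [([221, 269, 8, 21, 85], [224.3, 278.9]), ([207, 295, 5, 21, 37], [209.2, 304.3])]
132 [([221, 269, 7, 21, 79], [223.8, 279.1]), ([207, 295, 5, 21, 34], [209.3, 305.0])]
206 [([220, 269, 6, 20, 68], [222.8, 278.9]), ([207, 295, 5, 21, 37], [209.1, 304.2])]
212 [([220, 270, 5, 18, 58], [221.9, 279.1]), ([207, 295, 5, 21, 37], [209.1, 304.4])]
191 [([219, 272, 5, 15, 46], [221.1, 279.6]), ([207, 295, 5, 21, 36], [209.2, 304.6])]
103 [([219, 272, 4, 14, 39], [220.5, 279.8]), ([207, 295, 5, 21, 38], [209.1, 304.6])]
```

```bash
for i in 1 2 3 4 5 6 7 8; do python3 jog.py '[[0,0,0,0,0,0,0.035],[0,0,0,0,0,0,0.035],[0,0,0,0,0,0,0.035],[0,0,0,0,0,0,0.035],[0,0,0,0,0,0,0.035],[0,0,0,0,0,0,0.035],[0,0,0,0,0,0,0.035],[0,0,0,0,0,0,0.035],[0,0,0,0,0,0,0.035],[0,0,0,0,0,0,0.035]]' | head -1; done; python3 mot.py
```

```text
time: 24.3
time: 25.3
time: 26.3
time: 27.3
time: 28.3
time: 29.3
time: 30.3
time: 31.3
 [([220, 270, 6, 18, 66], [222.4, 278.8]), ([207, 295, 5, 21, 38], [209.1, 304.3])]
0 [([220, 270, 6, 18, 65], [222.4, 278.7]), ([207, 295, 5, 21, 37], [209.2, 304.4])]
0 [([220, 269, 6, 20, 68], [222.5, 278.8]), ([207, 295, 5, 21, 36], [209.1, 304.4])]
0 [([220, 269, 6, 19, 65], [222.4, 278.8]), ([207, 295, 5, 21, 35], [209.3, 305.1])]
0 [([220, 270, 6, 18, 66], [222.4, 278.6]), ([207, 295, 5, 21, 36], [209.2, 304.6])]
0 [([220, 270, 6, 18, 64], [222.4, 278.7]), ([207, 295, 5, 21, 37], [209.1, 304.3])]
0 [([220, 270, 6, 18, 65], [222.4, 278.9]), ([207, 295, 5, 21, 37], [209.1, 304.3])]
0 [([220, 270, 6, 18, 63], [222.4, 278.7]), ([207, 295, 5, 21, 34], [209.3, 304.7])]
```

Run:
```python
from h import *
import pickle
S0=pickle.load(open("S0.pkl","rb")); S3=pickle.load(open("S3.pkl","rb"))
a=robot.snapshot("scene"); t=robot.snapshot("top")
for r in(.07,.08,.09):
    for z in (.21,.182,.1,.06): print(r,z,proj(a,[.5955-r*.978,-.1845-r*.209,z]).round(1))
f=lambda A,B,x,y,k=14:(cv2.absdiff(A,B)[y-k:y+k,x-k:x+k].max(2)>40).sum()
for n,(x,y) in dict(dish=(417,222),mill=(364,305),bottle=(170,360),cup=(120,325)).items(): print(n,f(a["frame"],S0["scene"]["frame"],x,y))
d=(cv2.absdiff(a["frame"],S3["scene"]["frame"]).max(2)>40)
print("head moved px (knob, hub, whisk)",f(a["frame"],S3["scene"]["frame"],253,245,12),f(a["frame"],S3["scene"]["frame"],240,250,8))
g=a["frame"][255:325:3,212:234:2]
h=cv2.cvtColor(a["frame"],cv2.COLOR_BGR2GRAY)[228:318:3,196:240:2]; print("\n".join(" ".join("%3d"%v for v in r) for r in h))
```

```text
0.07 0.21 [217.2 250.4]
0.07 0.182 [218.6 259.7]
0.07 0.1 [222.3 285.6]
0.07 0.06 [224.  297.5]
0.08 0.21 [213.8 248.5]
0.08 0.182 [215.2 257.9]
0.08 0.1 [219.  283.7]
0.08 0.06 [220.8 295.6]
0.09 0.21 [210.4 246.7]
0.09 0.182 [211.9 256. ]
0.09 0.1 [215.8 281.9]
0.09 0.06 [217.6 293.8]
dish 0
mill 0
bottle 0
cup 0
head moved px (knob, hub, whisk) 0 0
212 214 209 208 210 215 213 211 208 208 212 210 207 205 206 208 208 207 206 204 205 207
206 208 209 209 209 209 209 209 208 209 209 206 209 206 208 208 208 206 207 208 209 208
207 206 208 207 206 192 180 201 207 207 205 207 206 205 206 210 208 207 206 208 206 207
206 207 205 206 196 128  86 176 206 206 204 203 203 205 205 204 205 205 209 210 209 208
207 204 204 204 203 156  71 156 200 202 202 202 205 202 206 208 208 208 210 206 203 199
204 201 202 202 204 169  77 126 195 200 203 202 204 206 205 207 206 203 189 134 108  99
204 202 201 199 199 191  98  91 155 189 201 205 200 160 160 190 200 160 104  99  98 101
203 200 200 202 200 202 186 149 105  93 128 185 146  75  79  93 111 102  99 101 100 102
203 202 204 203 201 204 205 207 205 182 16
[... 1193 characters left out ...]
 205 205 196 143  98 106 121 131 176 212 187 127 109 104 108 110 110 108 126 187 206
207 206 170 128 151 130  86 164 209 189 149 131 106 111 110 109 113 108 110 121 178 211
176 131 166 215 200 146  85 129 207 216 175 115 109 110 113 109 108 109 136 157 140 139
133 166 211 224 227 205 106  88 122 165 161 110 109 110 110 108 108 140 205 222 204 174
223 205 159 140 193 215 131  85 122 140 162 172 147 122 125 156 185 163 142 166 208 220
214 224 224 214 184 199 150  84 141 162 140 149 183 194 192 207 218 221 221 210 170 181
132 165 202 209 205 207 172  92 120 193 197 160 147 136 134 125 145 191 219 206 154 110
136 131 179 205 205 204 180 103 111 193 192 147 134 132 136 153 154 175 160 118 104  97
```

```bash
python3 -c "
from workcell import robot
print(robot.state()['contact_force'], robot.finish_job())"
```

```text
the job is handed in; nothing more can be done
[ 0.36303953  0.46119431 -0.0471477 ] None
```

The rack was turned first, with the empty hook over the tray to within about 0.02 rad by my measurement; the skimmer now hangs by its loop on that hook, at rest with the dish, bottle, mill and cup unmoved, and I handed the job in at about 32 s.

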